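Get the hemmed-in wheel onto the bearing ejector

TASK

The red wheel at the back of the grey parts tray is hemmed in by the ceramic pot, the hex key sleeve and the oil bottle: first stand all three upright on the cork mat, then lay the wheel flat and centred on the round steel seat of the bearing ejector. After that put the pot, the sleeve and the bottle back in the tray, each exactly where it stood before (the sleeve square to the tray, as it was). Set the ceramic pot down without dropping or slamming it, tip none of them over, and leave the cup of kingpin nuts where it is.

Things in the scene. Friction and masses are not known exactly. Their poses are not given: they have to be found in the camera images.
- wheel: Red hard-plastic skateboard wheel lying flat (axle upright) at the back middle of the tray, between the other three things. 54 mm diameter, 34 mm high; the straight tread is 54 mm wide from 7.5 to 26.5 mm above its underside and both faces taper to 39 mm. Steel bearing in its middle. About 90 g. Origin: centre of its underside, z up along its axle.
- pot: Empty white ceramic pot, a straight-sided open cylinder standing upright in the tray: 60 mm outer diameter, 90 mm high, wall 4.5 mm. About 240 g. Origin: centre of its underside, z up.
- sleeve: Steel hex key set in a black plastic sleeve standing upright in the tray: a block 40 mm (its x) by 56 mm (its y), 78 mm high, with the bent ends of two rows of keys standing out of its top, to 100 mm in all, inside the block's outline. About 320 g. Origin: centre of its underside, z up. At the start its x axis is within 5 degrees of the tray's x axis.
- bottle: White plastic oil bottle standing upright in the tray: round body 48 mm diameter up to 80 mm, then a shoulder and a narrow black nozzle cap up to 105 mm. About 130 g. Origin: centre of its underside, z up.
- tray: Grey plastic parts tray, fixed: 155 mm (x) by 220 mm (y), floor 4 mm thick, walls 30 mm high over the bench. +x is its back, away from the robot. Wheel at about (+30, 0) mm in its frame; pot, sleeve and bottle close round it, one each at about (-30, 0), (+30, +60) and (+30, -60) mm, which in which varies. Black pads on the floor mark the four places. Origin: centre of its underside, z up.
- mat: Brown cork mat on the bench, fixed, 220 mm (its x) by 200 mm (its y), 3 mm thick, to the left or the right of the tray, on the other side from the ejector. Origin: centre of its underside, z up.
- ejector_seat (a point): Centre of the top of the bearing ejector's round steel seat, a flat 72 mm disc with a dark knock-out hole in its middle, its top 32 mm above the bench; the wheel lies on it. Fixed. Grey cast base 100 mm (x) by 190 mm (y), 22 mm high; its button housing stands beside the seat, 77 to 133 mm from this point along +y, up to about 95 mm over the bench. z up.
- cup: Shallow stainless cup, 72 mm across the rim, 24 mm high, standing on the bench in front of the tray with three loose kingpin nuts (14 mm) in it. Not part of the job: leave it alone. Origin: centre of its underside.
Not all that is in view belongs to the job. Leave any orange look-alike of the part that bears ejector_seat alone. What is shaped like the sleeve but yellow is not meant.

How it is judged:
By the outcome, as a careful person would: the job done as asked, in the order asked, and still so for the second after the job is handed in, with the robot touching nothing.
It also fails if it takes over 131 s, if anything falls off the work surface, if the arm or the gripper's body presses on something with over 40 N, if the wrist force passes 120 N, or if a joint passes its speed limit or range.

ROBOT

A 7-joint arm with a two-finger parallel gripper is mounted at the origin on the work surface. World frame = base frame: x ahead of the robot, y to its left, z up, the work surface at z = 0. Lengths are in m, angles in rad, forces in N, time in s.
With the tool pointing down it reaches from about 0.4 to 0.85 m from the base axis. Payload 6.9 kg.
Tool frame: the origin (TCP) lies midway between the tips of the shut fingers; the grasp point (between the pads) lies behind it (ctrl.pinch_z is the z of the grasp point in the tool frame, in m); z points along the fingers, y is the direction in which the jaws open and shut (so a half turn about z gives the same grasp; the last joint's range is limited). The gripper opens to 85 mm and grips with 20 to 120 N. Pads are 22 mm wide; open, the fingers measure 114 mm over their backs; the gripper's body (76 mm by 85 mm) begins 54 mm behind the grasp point. The pads swing forward as they close: fully open they stand 13 mm farther back than shut.
Start: joints at [0.105, 0.507, -0.238, 1.5, 0.126, 1.149, -0.155], TCP at [0.625, -0, 0.201] pointing down, gripper open.
Joint ranges: [-3.08, 3.08], [-0.24, 2.05], [-1.43, 1.35], [0, 2.5], [-1.52, 4.66], [0.17, 1.96], [-2.89, 2.89]. Speed limits (rad/s): [2.39, 2.39, 3.14, 3.14, 3.14, 3.14, 3.14].

INTERFACE

Orientations are given as a unit quaternion [w, x, y, z].
In Python, from station import ctrl, get_state, vision, ticket, models gives the robot as it stands. Calls block until the motion is done:
- ctrl.movep(position, orientation): joint-space move of the TCP to a pose.
- ctrl.movel(position, frame=None, max_speed=0.15): straight line of the TCP; frame=None keeps the orientation; max_speed is the mean speed in m/s.
- ctrl.set_joints(angles): joint-space move.
- ctrl.ungrasp() and ctrl.close_gripper(force=None): open the fingers fully, or close them until they stop; force is the grip in N (None keeps the last).
- ctrl.pause(seconds).
- ctrl.ik(position, orientation): joint angles nearest the present ones, or None.
- get_state(): the state.
- vision.grab_frame(name): name is "scene" or "side" or "wrist"; returns (picture, depth): 420x560x3 uint8, blue, green, red; 420x560 float32, m along the optical axis (not along the pixel's ray), 0 where there is no reading.
- vision.camera_info(name): a dict with "mtx" (3x3 intrinsics, pixels), "dist_coeffs" ([k1, k2, p1, p2, k3] as OpenCV has them; the pictures are not rectified), "R" (3x3) and "t" (3): a world point X has camera coordinates R X + t; the wrist camera has in their place "hand_eye" (4x4, takes a point from camera to tool coordinates, whose origin is the TCP and whose axes are the flange's). Camera axes: x right, y down, z forward; pixel columns grow to the right and rows downward; lengths in m; the calibration is good to about 2 mm. A picture is of the moment at which its call begins: read the wrist's pose just before it. camera_info takes no time and is no camera call.
A pose or a line that the arm cannot do raises ctrl.Unreachable and nothing moves.
- ticket.close_job(): hands the job in, once; it reports no verdict.
Trained networks look in the newest picture that a camera, given by its name, has taken for a name from the list of things; names that differ only in an ending like _2 or _b are one class to them, and where a whole thing is asked for, a point or a joint stands for the part that bears it (a point fixed in the world has none). Each returns a list of dicts, best first, with "p" (0 to 1); they miss things now and then, are a little off and sometimes report something else, mostly with a low value. They report only what shows in the picture. A call takes as long as a camera call. They do not tell look-alikes from the thing itself.
- models.recognise(camera, target): "point" ([column, row] in pixels, amid what is visible of it).
- models.masks_of(camera, target): "mask" (420x560 bool, what is visible of it) and "point" ([column, row] in pixels, amid what is visible of it).
The state is a dict: "time": time; "qpos": joint angles; "qd": joint speeds; "tau": joint torques, N m; "tcp_pos": TCP position; "eef_rot": TCP orientation; "contact_force": force on the tool from outside, world axes, zero at the start; "wrist_torque": the same for the moment, N m; "width": finger opening in m.
Only numpy, scipy, OpenCV 4.12 (cv2) and the standard library are available. Lean on these libraries where they do the work, as an engineer would, in place of code of your own. Each camera call takes 0.05 s, during which the arm holds its last target.

## Working session

There is one attempt and no reset: what is moved stays moved. The work goes in short steps, each a Python script; the robot and the scene stay as the last script left them, time stands still between calls to the robot, and variables do not carry over. Pictures are saved under pics/ and viewed, and the job is handed in when it is done.

```bash
ls; mkdir -p pics
python3 - <<'E'
from station import ctrl,get_state,vision
import cv2
for n in ("scene","side","wrist"):
    p,d=vision.grab_frame(n); cv2.imwrite(f"pics/a_{n}.png",p)
    ci=vision.camera_info(n); print(n,{k:(v if not hasattr(v,'tolist') else v.tolist()) for k,v in ci.items()})
s=get_state(); print(s['time'],s['tcp_pos'],s['eef_rot'],s['width'],ctrl.pinch_z)
E
```

```text
pics
scene {'mtx': [[451.4748209201053, 0.0, 273.78022147445785], [0.0, 451.4748209201053, 214.83007879423212], [0.0, 0.0, 1.0]], 'dist_coeffs': [0.020593013207520976, 0.0, 0.0, 0.0, 0.0], 'R': [[0.16434162593332327, 0.9863015679937607, -0.01417910288560943], [0.8216206589390043, -0.14482774831087136, -0.55132968006796], [-0.5458308554765182, 0.07895657219162916, -0.8341669718452775]], 't': [-0.09084186473550795, -0.35246421010116274, 1.4822096579503947]}
side {'mtx': [[508.21108684405755, 0.0, 285.5488843528166], [0.0, 508.21108684405755, 210.53800966184156], [0.0, 0.0, 1.0]], 'dist_coeffs': [0.050605451471363846, 0.0, 0.0, 0.0, 0.0], 'R': [[0.9633185335900607, -0.26833295348386454, 0.0038508332242517106], [-0.16609821668022992, -0.6074424794030642, -0.7768043618777545], [0.21078136838331374, 0.7476704222391599, -0.6297302235490796]], 't': [-0.4193561015613981, 0.12628527892337088, 1.3537939031927986]}
wrist {'mtx': [[290.0792628191277, 0.0, 282.8664770286853], [0.0, 290.0792628191277, 211.45032924780048], [0.0, 0.0, 1.0]], 'dist_coeffs': [-0.006237638089490779, 0.0, 0.0, 0.0, 0.0], 'hand_eye': [[-0.0002088585670185718, -0.9623828321827217, -0.27169696483041383, 0.06847007605553655], [0.99999985211625, -0.00033743206722665244, 0.00042650565665089375, 0.0005362221754733332], [-0.0005021409902916344, -0.271696835571488, 0.962382760337519, -0.17312702008439582], [0.0, 0.0, 0.0, 1.0]]}
0.15 [ 6.24588009e-01 -7.28933243e-05  2.00141954e-01] [-4.70737530e-04  7.07117674e-01  7.07095570e-01 -4.78049004e-04] 0.08576538658814038 -0.0187
```

View pics/a_scene.png

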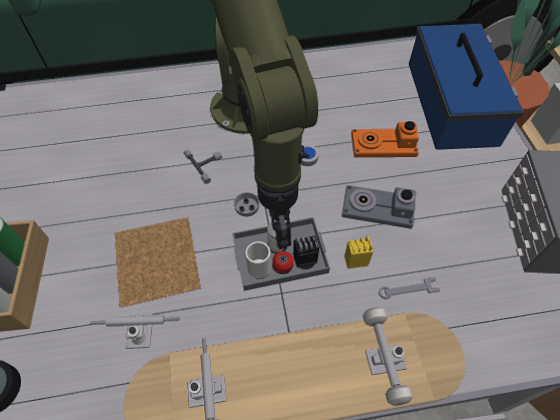

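View pics/a_side.png

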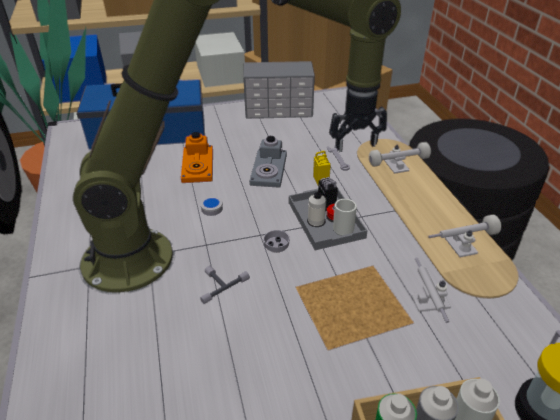

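View pics/a_wrist.png

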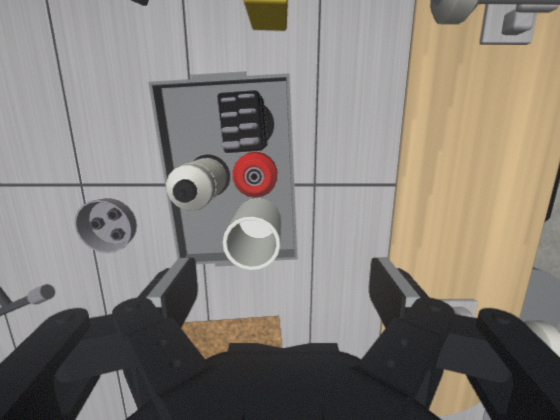

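The wrist view (image right = +x, down = −y) shows the bottle at the front (190,185), the pot at the right/back (252,240), the sleeve at (243,120), and the wheel at (255,175). The cup is at (105,225) and the mat lies towards −y. In the scene view the grey ejector is at +y (365,200). The orange look-alike and the yellow block are distractors.

```bash
cat > h.py <<'E'
from station import ctrl,get_state,vision,ticket,models
import numpy as np, cv2
from scipy.spatial.transform import Rotation as Ro
from scipy.optimize import least_squares
def RT():
    s=get_state(); q=s['eef_rot']; return Ro.from_quat([q[1],q[2],q[3],q[0]]).as_matrix(),np.array(s['tcp_pos'])
def rays(ci):
    v,u=np.mgrid[0:420,0:560]
    p=cv2.undistortPoints(np.stack([u,v],-1).reshape(-1,1,2).astype(np.float64),np.array(ci['mtx']),np.array(ci['dist_coeffs'])).reshape(420,560,2)
    return np.dstack([p,np.ones((420,560))])
def cloud(name,save=None):
    R,t=RT(); p,d=vision.grab_frame(name); ci=vision.camera_info(name)
    if save: cv2.imwrite(f"pics/{save}.png",p); np.savez(f"pics/{save}.npz",p=p,d=d,R=R,t=t)
    r=rays(ci)*d[...,None]
    if name=="wrist":
        H=np.array(ci['hand_eye']); X=(r@H[:3,:3].T+H[:3,3])@R.T+t
    else: X=(r-np.array(ci['t']))@np.array(ci['R'])
    X[d==0]=np.nan
    return p,d,X
def circ(P):
    f=least_squares(lambda c:np.hypot(P[:,0]-c[0],P[:,1]-c[1])-c[2],[*np.median(P[:,:2],0),.03],loss='soft_l1',f_scale=.001)
    return f.x,np.abs(f.fun).mean()
def quat(yaw):  # yaw: world angle of jaw axis (tool y) minus 90deg from x ; tool down
    # base: tool x->world y, tool y->world x ; rotate about world z by yaw
    R=Ro.from_euler('z',yaw).as_matrix()@np.array([[0,1,0],[1,0,0],[0,0,-1.]])
    q=Ro.from_matrix(R).as_quat(); return [q[3],q[0],q[1],q[2]]
E
python3 - <<'E'
from h import *
for cam in ("wrist","scene"):
    p,d,X=cloud(cam,"b_"+cam)
    for n in ("wheel","pot","sleeve","bottle","tray","mat","ejector_seat","cup"):
        for r in models.masks_of(cam,n)[:2]:
            P=X[r['mask']]; P=P[~np.isnan(P[:,0])]
            if len(P)<5: print(cam,n,r['p'],r['point'],'few');continue
            print(cam,n,round(r['p'],2),np.round(r['point']),'med',np.round(np.median(P,0),3),'z98',np.round(np.percentile(P[:,2],[2,98]),3),'xy',np.round(np.percentile(P[:,:2],[1,99],axis=0),3).tolist())
E
```

```text
wrist wheel 0.89 [252. 174.] med [0.592 0.018 0.037] z98 [0.029 0.039] xy [[0.566, -0.008], [0.616, 0.042]]
wrist wheel 0.31 [138.   2.] med [0.472 0.202 0.01 ] z98 [0.004 0.017] xy [[0.463, 0.2], [0.476, 0.205]]
wrist pot 0.96 [250. 234.] med [ 0.59  -0.055  0.064] z98 [0.009 0.095] xy [[0.565, -0.072], [0.62, -0.015]]
wrist pot 0.44 [257. 174.] med [0.592 0.018 0.037] z98 [0.026 0.039] xy [[0.565, -0.008], [0.616, 0.041]]
wrist sleeve 0.76 [241. 121.] med [0.586 0.076 0.082] z98 [0.03  0.103] xy [[0.564, 0.049], [0.605, 0.103]]
wrist sleeve 0.66 [267.  18.] med [0.609 0.177 0.052] z98 [0.004 0.078] xy [[0.589, 0.175], [0.628, 0.18]]
wrist bottle 0.94 [195. 185.] med [0.537 0.017 0.087] z98 [0.013 0.105] xy [[0.498, -0.012], [0.553, 0.035]]
wrist bottle 0.51 [240. 119.] med [0.587 0.076 0.082] z98 [0.033 0.103] xy [[0.564, 0.048], [0.605, 0.102]]
wrist tray 0.67 [213. 145.] med [0.537 0.049 0.004] z98 [0.002 0.031] xy [[0.481, -0.096], [0.638, 0.126]]
wrist mat 0.8 [231. 329.] med [ 0.545 -0.225  0.003] z98 [0.001 0.005] xy [[0.479, -0.265], [0.619, -0.198]]
wrist ejector_seat 0.45 
[... 814 characters left out ...]
xy [[0.517, -0.013], [0.672, 0.019]]
scene tray 0.56 [272. 255.] med [0.572 0.004 0.007] z98 [0.    0.034] xy [[0.479, -0.099], [0.641, 0.127]]
scene tray 0.34 [273. 236.] med [ 0.545 -0.003  0.065] z98 [0.005 0.286] xy [[0.518, -0.014], [0.681, 0.02]]
scene mat 0.71 [156. 263.] med [ 0.525 -0.306  0.004] z98 [-0.001  0.008] xy [[0.407, -0.404], [0.628, -0.205]]
scene ejector_seat 0.87 [383. 208.] med [0.478 0.308 0.027] z98 [0.005 0.089] xy [[0.393, 0.207], [0.536, 0.387]]
scene ejector_seat 0.82 [388. 141.] med [0.26  0.397 0.026] z98 [0.005 0.09 ] xy [[0.183, 0.292], [0.3, 0.473]]
scene cup 0.68 [246. 204.] med [ 0.382 -0.051  0.011] z98 [0.001 0.027] xy [[0.353, -0.085], [0.428, -0.018]]
```

```bash
cat > meas.py <<'E'
from h import *
def fit(X,p,tag):
    hsv=cv2.cvtColor(p,cv2.COLOR_BGR2HSV)
    V=lambda m:X[m&~np.isnan(X[...,0])]
    def box(cx,cy,r): return (np.hypot(X[...,0]-cx,X[...,1]-cy)<r)
    out={}
    z=X[...,2]
    P=V(box(.592,-.045,.045)&(z>.085)); c,e=circ(P); print(tag,'pot rim',len(P),np.round(c*1e3,1),round(e*1e3,2),'z',round(np.median(P[:,2])*1e3,1))
    P=V(box(.592,.017,.03)&(z>.030)&(z<.045)&(hsv[...,1]>150)); c,e=circ(P); print(tag,'wheel',len(P),'ctr',np.round((P.min(0)+P.max(0))[:2]*500,1),np.round((np.percentile(P,1,axis=0)+np.percentile(P,99,axis=0))[:2]*500,1),'z',np.round(np.percentile(P[:,2],90)*1e3,1))
    P=V(box(.53,.015,.03)&(z>.098)); print(tag,'cap',len(P),np.round((P.min(0)+P.max(0))[:2]*500,1),np.round(np.median(P,0)*1e3,1))
    P=V(box(.53,.015,.04)&(z>.076)&(z<.088));
    if len(P)>10: c,e=circ(P); print(tag,'shoulder',len(P),np.round(c*1e3,1),np.round(e*1e3,2))
    P=V(box(.53,.015,.04)&(z>.04)&(z<.078)); 
    if len(P)>10: c,e=circ(P); print(tag,'body',len(P),np.round(c*1e3,1),np.round(e*1e3,2))
    P=V(box(.587,.076,.05)&(z>.077)&(z<.087)); r=cv2.minAreaRect((P[:,:2]*1000).astype(np.float32)); print(tag,'sleeve78',len(P),r,np.median(P[:,2]))
    P=V(box(.587,.076,.05)&(z>.095)); r=cv2.minAreaRect((P[:,:2]*1000).astype(np.float32)); print(tag,'keys',len(P),r,np.median(P[:,2]))
    P=V((abs(X[...,0]-.56)<.12)&(abs(X[...,1]-.015)<.15)&(z>.0265)&(z<.034)&(hsv[...,1]<80)); P=P[(abs(P[:,0]-.56)>.06)|(abs(P[:,1]-.015)>.095)]; r=cv2.minAreaRect((P[:,:2]*1000).astype(np.float32)); print(tag,'tray rim',len(P),r,np.median(P[:,2]))
E
python3 - <<'E'
from h import *; from meas import fit
for i,(x,y,z) in enumerate([(.56,.05,.27),(.56,-.03,.27)]):
    ctrl.movep([x,y,z],quat(0)); ctrl.pause(.15)
    p,d,X=cloud("wrist",f"ref{i}"); fit(X,p,i)
ctrl.movep([.475,.17,.27],quat(0)); ctrl.pause(.15)
p,d,X=cloud("wrist","ej")
print(get_state()['time'])
E
```

```text
0 pot rim 616 [591.3 -43.6  27.5] 1.14 z 93.4
0 wheel 613 ctr [589.8  17.3] [590.3  17.8] z 38.6
0 cap 509 [524.9  22. ] [518.6  37.6 317.7]
0 shoulder 405 [529.2  11.9  21.4] 1.36
0 body 211 [529.1  11.4  23.9] 0.18
0 sleeve78 1005 ((583.5077514648438, 75.52993774414062), (40.023414611816406, 55.8909912109375), 3.7900564670562744) 0.08188583414425996
0 keys 32722 ((584.8724365234375, 60.9293327331543), (34.865020751953125, 94.1285629272461), 71.06056213378906) 0.3835638023544957
0 tray rim 1493 ((559.6823120117188, 13.559097290039062), (155.49069213867188, 229.22889709472656), 2.9973950386047363) 0.0299109262072427
1 pot rim 26836 [586.4 -55.9  44.2] 4.16 z 381.3
1 wheel 799 ctr [589.8  17.6] [590.3  17.9] z 38.7
1 cap 5938 [533.6   3.3] [535.9 -12.1 389.3]
1 shoulder 438 [529.2  11.4  21.3] 1.36
1 body 45 [279887.9 197292.4 341973.8] 1.98
1 sleeve78 1212 ((583.58544921875, 75.67630767822266), (40.14716339111328, 56.29429244995117), 3.8292806148529053) 0.08179305488583635
1 keys 307 ((584.93701171875, 66.8123779296875), (32.863136291503906, 30.997425079345703), 0.08703897148370743) 0.0997642198921925
1 tray rim 1793 ((559.1265869140625, 13.580039978027344), (154.33493041992188, 229.81112670898438), 2.9590485095977783) 0.029839260164218284
3.45
```

View pics/ref0.png

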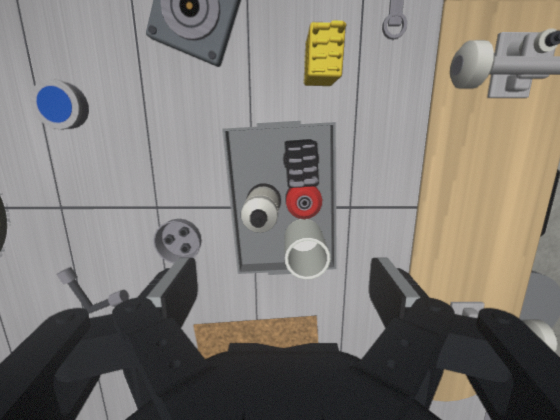

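View pics/ej.png

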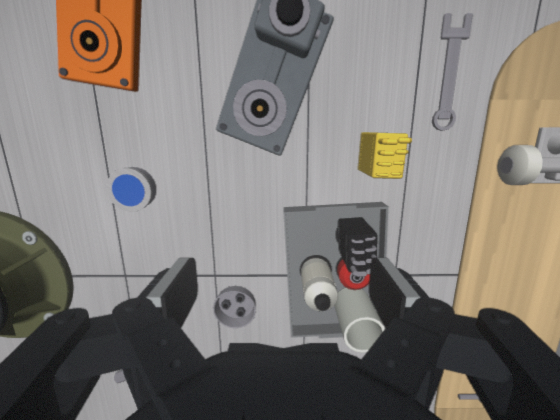

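```bash
cat > refit.py <<'E'
from h import *
def world(tag):
    f=np.load(f"pics/{tag}.npz"); ci=vision.camera_info("wrist"); H=np.array(ci['hand_eye'])
    X=((rays(ci)*f['d'][...,None])@H[:3,:3].T+H[:3,3])@f['R'].T+f['t']; X[f['d']==0]=np.nan
    return f['p'],X
def hullfit(P,r):
    h=cv2.convexHull((P[:,:2]*1000).astype(np.float32)).reshape(-1,2)
    # resample hull pts
    f=least_squares(lambda c:np.hypot(*(h-c).T)-r,h.mean(0),loss='soft_l1',f_scale=.5); 
    g=least_squares(lambda c:np.hypot(*(h-c[:2]).T)-c[2],[*h.mean(0),r],loss='soft_l1',f_scale=.5); return np.round(f.x,1),np.round(g.x,1),len(h)
E
python3 - <<'E'
from refit import *
for t in ("ref0","ref1"):
    p,X=world(t); z=X[...,2]; hsv=cv2.cvtColor(p,cv2.COLOR_BGR2HSV); ok=(z<.12)
    b=lambda cx,cy,r:(np.hypot(X[...,0]-cx,X[...,1]-cy)<r)&ok
    print(t,'pot',hullfit(X[b(.592,-.045,.04)&(z>.088)],30))
    print(' wheel',hullfit(X[b(.591,.017,.032)&(z>.02)&(z<.045)&(hsv[...,1]>150)],27))
    P=X[b(.529,.012,.03)&(z>.1)]; print(' cap',hullfit(P,8),len(P),np.median(P,0))
    P=X[b(.529,.012,.03)&(z>.05)&(z<.085)]; print(' body',hullfit(P,24))
    P=X[b(.584,.076,.04)&(z>.070)]; r=cv2.minAreaRect((P[:,:2]*1000).astype(np.float32)); print(' sleeve',r)
    for nm,q in (('pot',b(.592,-.045,.05)&(z>.086)),('bot',b(.529,.012,.04)),('sl',b(.584,.076,.04)),('wh',b(.590,.017,.02))): print(nm,'top z',np.round(np.percentile(z[q],[50,90,99]),4))
p,X=world("ej"); z=X[...,2]; ok=(z<.12); b=(np.hypot(X[...,0]-.45,X[...,1]-.28)<.1)
for lo,hi in ((.028,.036),):
    m=b&(z>lo)&(z<hi); print('seat',hullfit(X[m],36),m.sum(),np.median(z[m]))
    ys,xs=np.where(m); print(xs.min(),xs.max(),ys.min(),ys.max())
m=(np.hypot(X[...,0]-.46,X[...,1]-.3)<.16)&(z>.015)&(z<.027); r=cv2.minAreaRect((X[m][:,:2]*1000).astype(np.float32)); print('base',r)
# hole pixel
v,u=107,260; print('hole',X[v-3:v+4,u-3:u+4].reshape(-1,3).mean(0))
v,u=np.mgrid[0:420,0:560]
f=np.load("pics/b_scene.npz")
E
```

```text
ref0 pot (array([591.6, -44.9]), array([591.6, -44.8,  29.6]), 39)
 wheel (array([591.6,  20.5]), array([589.9,  19.2,  24.3]), 30)
 cap (array([529.1,  13.1]), array([529.3,  11.6,  10.1]), 23) 218 [0.52932347 0.01265729 0.10307759]
 body (array([529.3,  11.9]), array([529.3,  12. ,  23.7]), 43)
 sleeve ((583.4444580078125, 75.54383850097656), (40.18168640136719, 55.95634841918945), 3.8642940521240234)
pot top z [0.0934 0.0946 0.0952]
bot top z [0.0624 0.0983 0.1061]
sl top z [0.0812 0.0963 0.1032]
wh top z [0.0376 0.0387 0.0395]
ref1 pot (array([591.6, -45.1]), array([591.4, -44.9,  29.5]), 42)
 wheel (array([591.4,  15.6]), array([590.1,  17.2,  25.1]), 33)
 cap (array([530.3,  12.8]), array([529. ,  11.4,  10.2]), 23) 259 [0.52945441 0.01161366 0.10297287]
 body (array([529.3,  11.3]), array([529.4,  11.5,  23.7]), 45)
 sleeve ((583.5257568359375, 75.6588134765625), (40.3674430847168, 56.324031829833984), 3.969829797744751)
pot top z [0.0935 0.0947 0.0955]
bot top z [0.0835 0.1014 0.1063]
sl top z [0.0813 0.0968 0.1033]
wh top z [0.0377 0.0388 0.0398]
seat (array([445.4, 265.2]), array([445.5, 265.6,  36.4]), 25) 2858 0.03204516346646137
233 313 35 135
base ((510.3711242675781, 286.51507568359375), (189.0568389892578, 205.74853515625), 68.56645965576172)
hole [0.44653834 0.26563509 0.03302618]
```

```bash
cat > mv.py <<'E'
from h import *
def fz(): return np.array(get_state()['contact_force'])
def frm(yaw): return quat(yaw)
def pick(x,y,z,yaw,force=40,lift=.065,hi=.165):
    ctrl.ungrasp() if get_state()['width']<.08 else None
    ctrl.movep([x,y,hi],quat(yaw))
    ctrl.movel([x,y,z+.0],max_speed=.12); ctrl.pause(.1)
    s=get_state(); print('at',np.round(s['tcp_pos'],4),'F',np.round(fz(),1))
    ctrl.close_gripper(force); ctrl.pause(.2)
    s=get_state(); print('width',round(s['width']*1e3,1),'F',np.round(fz(),1))
    ctrl.movel([x,y,z+.004],max_speed=.02); ctrl.pause(.1); print('lifted F',np.round(fz(),1))
    ctrl.movel([x,y,z+lift],max_speed=.12)
    print('width',round(get_state()['width']*1e3,1),'t',round(get_state()['time'],1))
def place(x,y,z,yaw,lift,over=.002,under=.003,hi=.165,thr=1.2,turn=True):
    """carry at z+lift to x,y; lower; feel for contact from z+over to z-under"""
    cz=get_state()['tcp_pos'][2]
    ctrl.movel([x,y,cz],quat(yaw),max_speed=.2)
    ctrl.movel([x,y,z+over+.015],max_speed=.12)
    ctrl.movel([x,y,z+over],max_speed=.03); ctrl.pause(.15)
    f0=fz()[2]; zz=z+over; hit=None
    while zz>z-under:
        zz-=.0005; ctrl.movel([x,y,zz],max_speed=.01); ctrl.pause(.03)
        if fz()[2]-f0>thr: hit=zz; break
    print('contact at tcp z',hit,'rel',None if hit is None else round((hit-z)*1e3,2),'dF',round(fz()[2]-f0,2))
    ctrl.pause(.1)
    ctrl.ungrasp(); ctrl.pause(.1)
    ctrl.movel([x,y,hi],max_speed=.2)
    print('t',round(get_state()['time'],1))
    return hit
E
python3 - <<'E'
from mv import *
Y=np.radians(3)
pick(.5915,-.045,.052,Y,40)
place(.515,-.355,.0505,Y,.065)
p,d,X=cloud("wrist","c1")
E
```

```text
at [ 0.5921 -0.045   0.0529] F [-0.1 -0.6  0. ]
width 57.3 F [-2.5 -0.7  7.3]
lifted F [-0.3 -0.4 -3. ]
width 57.7 t 7.4
contact at tcp z 0.052000000000000005 rel 1.5 dF 3.02
t 12.1
```

View pics/c1.png

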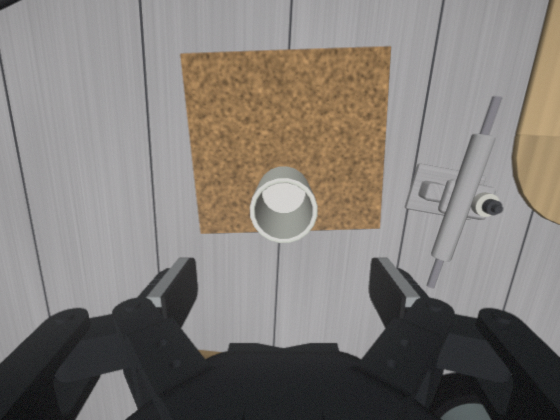

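The pot stands upright on the cork at (283,205). Its base is inside the mat edge, which is at about row 232. Next the bottle and the sleeve.

Run:
```python
from mv import *
Y=np.radians(3)
pick(.5293,.0117,.046,Y,30)
place(.455,-.25,.046,Y,.065,over=.003)
Y=np.radians(3.9)
pick(.5835,.0756,.043,Y,50)
place(.575,-.25,.043,Y,.065,over=.003)
p,d,X=cloud("wrist","c2")
```

```text
at [0.5298 0.0117 0.0467] F [-0.3 -0.3 -0.1]
width 45.5 F [-1.9 -0.6  5.6]
lifted F [ 0.2 -0.5 -1.3]
width 45.4 t 16.5
contact at tcp z 0.0455 rel -0.5 dF 2.69
t 22.8
at [0.5841 0.0757 0.0438] F [0.3 0.6 0. ]
width 38.1 F [-1.6 -0.7  4.9]
lifted F [-0.1  0.1 -4.8]
width 38.5 t 27.2
contact at tcp z 0.041999999999999996 rel -1.0 dF 7.61
t 34.0
```

View pics/c2.png

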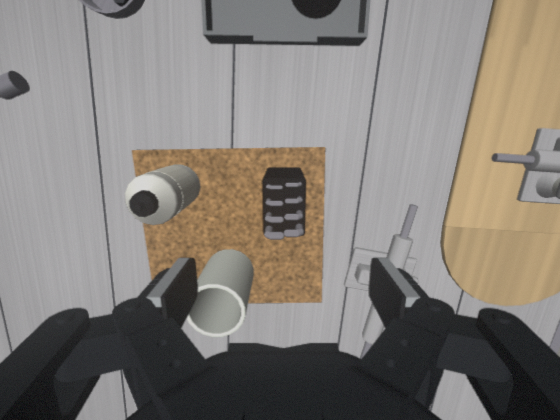

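Run:
```python
from mv import *
from refit import hullfit
for a in (93,-87):
    q=ctrl.ik([.59,.017,.17],quat(np.radians(a))); print(a,None if q is None else np.round(q,2))
Y=np.radians(93 if ctrl.ik([.59,.017,.17],quat(np.radians(93))) is not None else -87)
ctrl.movep([.59,.017,.17],quat(Y)); ctrl.pause(.15)
p,d,X=cloud("wrist","d1"); hsv=cv2.cvtColor(p,cv2.COLOR_BGR2HSV); z=X[...,2]
m=(np.hypot(X[...,0]-.59,X[...,1]-.017)<.04)&(z>.01)&(z<.05)&(hsv[...,1]>150)
print(m.sum(),hullfit(X[m],27),hullfit(X[m&(z>.034)],19.5),np.percentile(z[m],[50,99]))
print(get_state()['time'])
```

```text
93 [ 0.38  0.55 -0.74  1.64  0.4   1.11  1.16]
-87 [-0.12  0.48  0.08  1.64 -0.04  1.02 -1.55]
1336 (array([590.8,  15.5]), array([589.5,  16.4,  25.4]), 38) (array([591.5,  17.7]), array([590.6,  15.9,  23.5]), 29) [0.03683116 0.0395387 ]
35.325
```

View pics/d1.png

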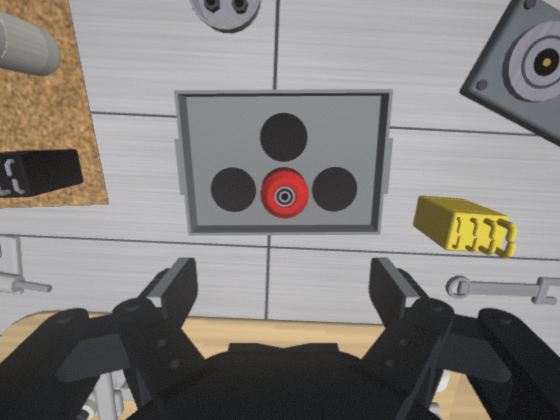

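Run:
```python
from refit import *
ci=vision.camera_info("wrist"); H=np.array(ci['hand_eye']); r=rays(ci)
def hit(tag,u,v,z):
    f=np.load(f"pics/{tag}.npz"); R,t=f['R'],f['t']
    d=R@(H[:3,:3]@r[v,u]); o=R@H[:3,3]+t; return np.round((o+d*(z-o[2])/d[2])*1e3,1)
print('wheel d1',hit('d1',285,197,.037)); print('wheel ref1?',)
print('hole d1',hit('d1',546,62,.032),'hole ej',hit('ej',260,108,.032))
for t,(u0,v0) in (('d1',(285,197)),('ej',(260,108)),('d1',(545,62)),('ref0',(304,203)),('ref1',(0,0))):
    p=np.load(f"pics/{t}.npz")['p']; 
    u=max(u0-30,0);v=max(v0-30,0); c=p[v:v+60,u:u+60]; cv2.imwrite(f"pics/z_{t}_{u0}.png",cv2.resize(c,None,fx=4,fy=4,interpolation=cv2.INTER_NEAREST))
a=[cv2.imread(f"pics/z_{n}.png") for n in ("d1_285","ej_260","ref0_304")]
cv2.imwrite("pics/zz.png",np.hstack(a))
```

```text
wheel d1 [591.8  17.   37. ]
wheel ref1?
hole d1 [445.6 265.   32. ] hole ej [445.3 264.1  32. ]
```

View pics/zz.png

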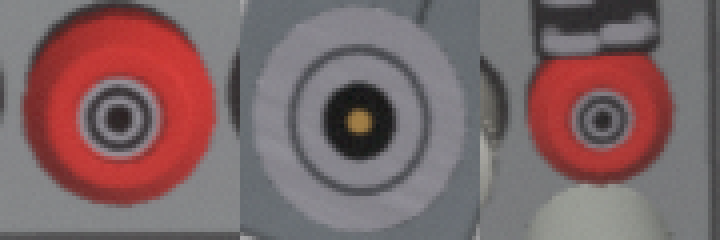

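Run:
```python
from mv import *
Y=np.radians(93)
pick(.591,.0169,.006,Y,40,lift=.11)
q=quat(np.radians(-16))
ctrl.movep([.4454,.2648,.14],q); print(np.round(get_state()['qpos'],2),get_state()['time'])
place(.4454,.2648,.0335,np.radians(-16),0,over=.004,under=.004)
ctrl.movep([.4454,.20,.19],quat(0)); ctrl.pause(.15)
p,d,X=cloud("wrist","d2"); print(get_state()['time'])
```

```text
at [0.5915 0.017  0.0067] F [0.2 0.  0.6]
width 0.1 F [-0.   0.1 10.7]
lifted F [-0.1  0.2  0.5]
width -0.2 t 39.6
[-0.42  0.41 -0.23  1.87  0.12  0.88 -0.99] 41.425
contact at tcp z 0.032 rel -1.5 dF 1.2
t 48.3
48.9167
```

View pics/d2.png

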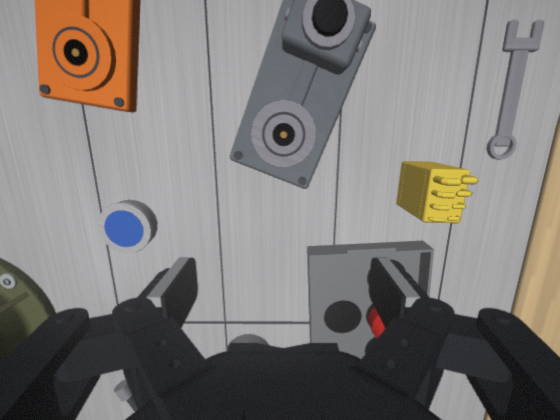

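The gripper closed to 0 mm, so the grasp missed. The seat is empty at (283,134) and the wheel is still in the tray, with red showing at (378,325). I'll look at it before trying again.

Run:
```python
from mv import *
ctrl.movep([.59,.03,.17],quat(np.radians(93))); ctrl.pause(.15)
p,d,X=cloud("wrist","d3"); print(get_state()['time'])
z=X[...,2];hsv=cv2.cvtColor(p,cv2.COLOR_BGR2HSV);m=(hsv[...,1]>150)&(hsv[...,0]<6)&(z<.1); print(np.percentile(X[m],[2,50,98],axis=0))
p,d,X=cloud("side","d3s")
cv2.imwrite("pics/d3c.png",cv2.resize(p[160:280,260:400],None,fx=4,fy=4))
```

```text
50.7
[[ 0.56524685 -0.0063353   0.02367541]
 [ 0.58456799  0.01803254  0.03681425]
 [ 0.61212433  0.03993267  0.03919382]]
```

View pics/d3.png

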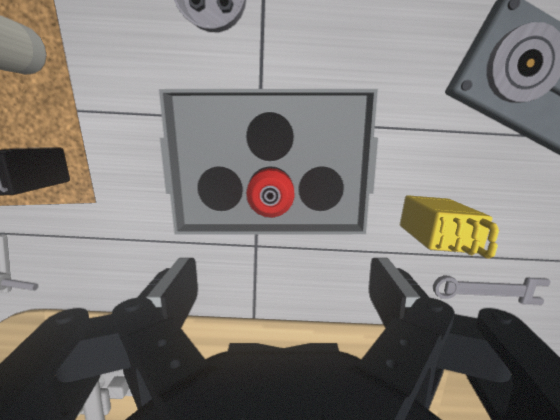

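View pics/d3c.png

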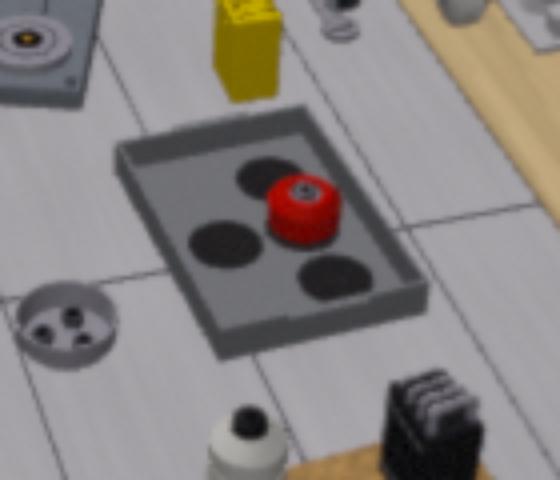

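Run:
```python
from mv import *
Y=np.radians(93)
x,y=.590,.0169
ctrl.movep([x,y,.10],quat(Y)); ctrl.movel([x,y,.006],max_speed=.12); ctrl.pause(.1)
A,_=vision.grab_frame("side"); W,_=vision.grab_frame("wrist")
ctrl.close_gripper(25)
s=get_state(); print(s['width'],s['tcp_pos'],fz(),s['time'])
B,_=vision.grab_frame("side"); V,_=vision.grab_frame("wrist")
cv2.imwrite("pics/e1.png",np.vstack([np.hstack([cv2.resize(i[150:260,270:400],(400,300),interpolation=cv2.INTER_CUBIC) for i in (A,B)]),np.hstack([cv2.resize(i,(400,300)) for i in (W,V)])]))
```

```text
9.157569580902931e-05 [0.59170243 0.01726454 0.00762062] [ 0.28760214  0.4261411  10.73217639] 53.0333
```

View pics/e1.png

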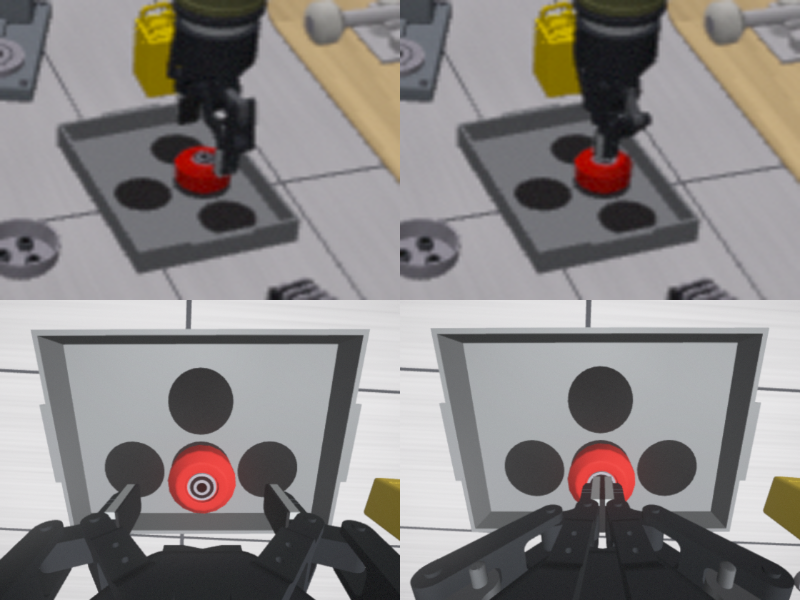

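Run:
```python
from mv import *
p,d,X=cloud("wrist","e2")
for v in range(225,330,8): print(v,np.round(X[v,278]*1e3,1),np.round(X[v,284]*1e3,1),np.round(X[v,262]*1e3),p[v,278])
cv2.imwrite("pics/e2c.png",cv2.resize(p[180:330,200:360],None,fx=4,fy=4,interpolation=cv2.INTER_NEAREST))
```

```text
225 [571.6  13.2  36.6] [571.   16.4  37.9] [572.   5.  35.] [ 70  75 235]
233 [576.   13.5  36.6] [575.5  16.6  37.6] [576.   5.  38.] [ 65  69 233]
241 [580.2  13.7  37.4] [580.4  16.9  36.6] [580.   5.  39.] [172 164 170]
249 [581.3  13.9  45.4] [580.9  16.8  46.1] [586.   5.  35.] [126 125 129]
257 [581.4  14.   54.7] [580.6  16.8  56.1] [586.   6.  46.] [123 122 125]
265 [581.4  14.1  62.9] [581.4  16.8  62.8] [586.   7.  54.] [123 123 126]
273 [581.3  14.3  70.6] [581.   16.8  71. ] [586.   7.  62.] [125 123 125]
281 [582.4  14.4  75.3] [582.3  16.8  75.3] [580.   8.  80.] [220 219 216]
289 [585.1  14.5  76.9] [585.6  17.   75.8] [580.   9.  85.] [58 55 61]
297 [585.4  14.6  82.2] [589.1  17.2  76.2] [581.   9.  90.] [54 52 55]
305 [587.4  14.8  84.5] [593.4  17.4  75.3] [581.   9.  95.] [61 59 59]
313 [591.1  14.9  84.1] [596.7  17.6  76.1] [575.  10. 107.] [63 60 59]
321 [594.8  15.1  84. ] [600.9  17.8  75.7] [576.  10. 110.] [60 57 56]
329 [598.5  15.3  84. ] [ 6.643e+02  2.150e+01 -2.000e-01] [576.  10. 113.] [101  99  98]
```

View pics/e2c.png

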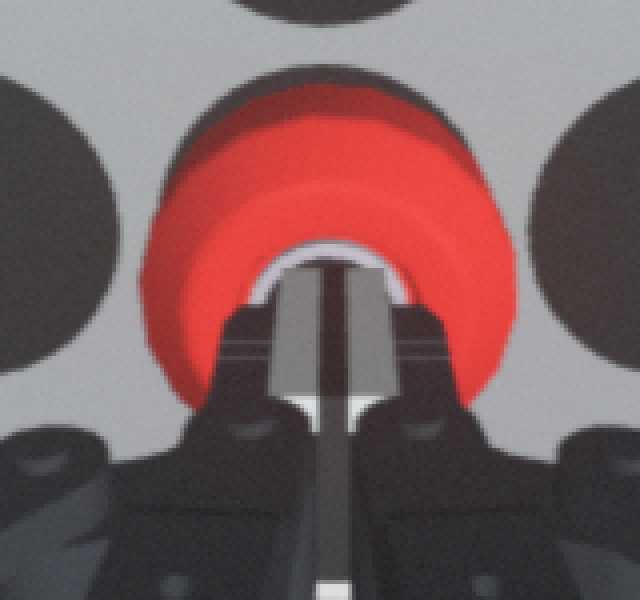

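Run:
```python
from mv import *
ctrl.movel([.590,.0169,.10],max_speed=.15); ctrl.pause(.1)
s=get_state(); print(s['width'],s['tcp_pos'],fz(),s['time'])
p,d,X=cloud("wrist","e3")
for v in range(225,330,8): print(v,np.round(X[v,278]*1e3,1),np.round(X[v,262]*1e3),p[v,278])
cv2.imwrite("pics/e3c.png",cv2.resize(p[180:330,200:360],None,fx=4,fy=4,interpolation=cv2.INTER_NEAREST))
```

```text
0.00013187543818495956 [0.58913795 0.01670078 0.09870563] [-0.01062631 -0.1276828  -0.37560123] 54.0583
225 [599.4  12.6  36.7] [600.  -1.  37.] [127 120 127]
233 [606.2  13.   37.9] [609.  -1.  33.] [ 65  67 224]
241 [615.9  13.3  31.7] [628.  -2.   3.] [ 70  69 146]
249 [579.   13.3 136.5] [635.  -2.   7.] [121 120 120]
257 [579.   13.4 146. ] [584.   5. 137.] [119 118 117]
265 [578.7  13.6 155. ] [584.   6. 146.] [119 118 115]
273 [578.9  13.7 162.2] [584.   7. 154.] [116 116 114]
281 [580.3  13.8 166.3] [577.   8. 173.] [210 208 204]
289 [583.3  14.  167.3] [578.   8. 177.] [59 57 57]
297 [582.9  14.1 173.9] [578.   8. 182.] [54 53 51]
305 [585.6  14.2 175.1] [578.   9. 186.] [59 56 55]
313 [589.1  14.4 175.1] [573.   9. 198.] [63 57 58]
321 [593.1  14.6 174.4] [573.  10. 202.] [65 62 59]
329 [596.1  14.7 175.4] [574.  10. 205.] [94 90 89]
```

View pics/e3c.png

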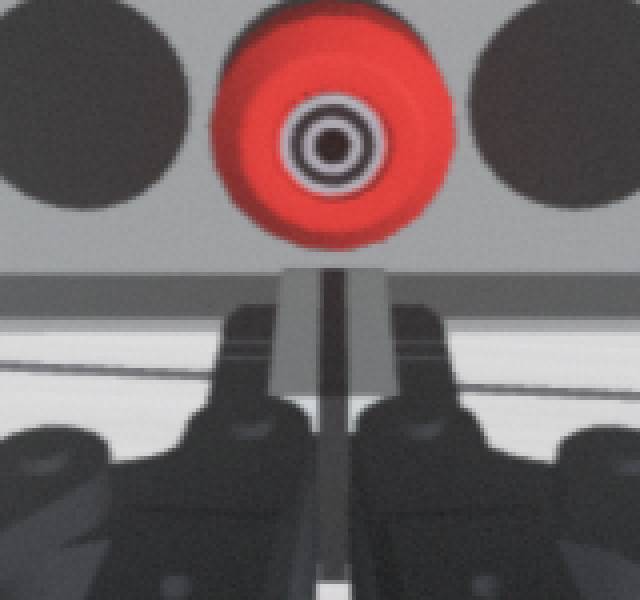

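The pictures show the real fingertips sit about 31 mm behind the reported TCP: they rest on the wheel top at z≈38 mm while the TCP reads 7.6 mm. I'll correct for this and grasp lower.

Run:
```python
from mv import *
Y=np.radians(93); x,y=.5905,.0169
ctrl.ungrasp()
ctrl.movel([x,y,.0],max_speed=.15); ctrl.movel([x,y,-.025],max_speed=.06); ctrl.pause(.1)
s=get_state(); print('at',np.round(s['tcp_pos'],4),np.round(fz(),1))
ctrl.close_gripper(40); ctrl.pause(.15)
s=get_state(); w=s['width']; print('w',w,np.round(s['tcp_pos'],4),np.round(fz(),1),s['time'])
if w>.045:
    ctrl.movel([x,y,-.021],max_speed=.03); ctrl.movel([x,y,.085],max_speed=.15)
    s=get_state(); print('w',s['width'],np.round(fz(),1),s['time'])
    cv2.imwrite("pics/f1.png",vision.grab_frame("wrist")[0])
```

```text
at [ 0.5907  0.017  -0.0248] [ 0.6 -0.2 -0.1]
w 0.0527219876248549 [ 0.5907  0.0168 -0.0244] [-2.1 -0.2  5.3] 56.9333
w 0.052648536948295424 [ 0.6  0.8 -1.4] 58.075
```

View pics/f1.png

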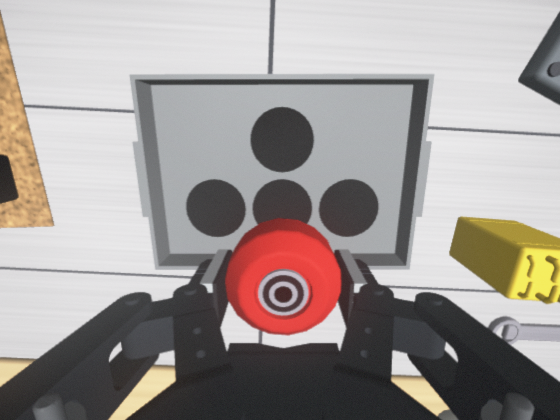

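The wheel is held level with the bearing at (283,292). I'll measure its offset in the hand and then place it.

Run:
```python
from mv import *
p,d,X=cloud("wrist","f2"); R,t=RT()
c=X[285:300,276:291].reshape(-1,3); zt=np.nanmedian(c[:,2])
ci=vision.camera_info("wrist");H=np.array(ci['hand_eye']); r=rays(ci)[292,283]
dd=R@(H[:3,:3]@r); o=R@H[:3,3]+t; h=o+dd*(zt-o[2])/dd[2]
off=R.T@(h-t); print('wheel in tool',np.round(off*1e3,1),zt)
off=np.clip(off,-.004,.004)
q=quat(np.radians(-16)); Rq=Ro.from_quat([q[1],q[2],q[3],q[0]]).as_matrix()
dxy=(Rq@np.array([off[0],0,0]))[:2]; S=np.array([.4454,.2648])-dxy; print('target',S)
ctrl.movep([*S,.085],q)
place(*S,.0023,np.radians(-16),0,over=.003,under=.003,thr=1.5,hi=.09)
ctrl.movep([.4454,.20,.19],quat(0)); ctrl.pause(.15)
p,d,X=cloud("wrist","f3"); s=get_state(); print(s['time'])
```

```text
wheel in tool [  0.8  -0.4 -62.2] 0.146004235120603
target [0.44516615 0.26398446]
contact at tcp z 0.0033 rel 1.0 dF 5.34
t 64.0
64.7917
```

View pics/f3.png

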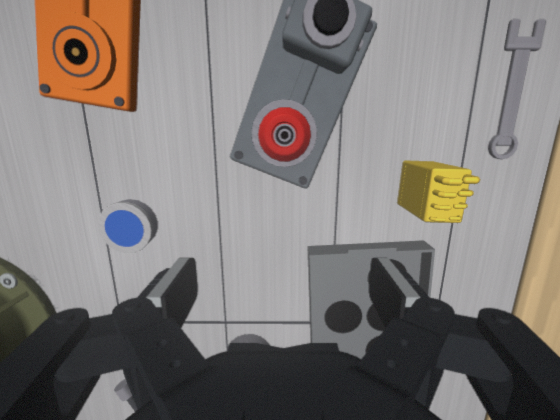

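Run:
```python
from refit import *
def cen(tag,b,z):
    pass
ci=vision.camera_info("wrist"); H=np.array(ci['hand_eye']); r=rays(ci)
p,X=world("f3"); z=X[...,2]; hsv=cv2.cvtColor(p,cv2.COLOR_BGR2HSV)
m=(np.hypot(X[...,0]-.4454,X[...,1]-.2648)<.04)&(z>.04)&(z<.08)&(hsv[...,1]>150)
print('wheel on seat',hullfit(X[m],27),np.percentile(z[m],[50,95]))
mm=m&(z>.064); A=np.c_[X[mm][:,:2],np.ones(mm.sum())]; print('tilt',np.linalg.lstsq(A,z[mm],rcond=None)[0][:2])
p2,X2=world("d2"); m=(np.hypot(X2[...,0]-.4454,X2[...,1]-.2648)<.045)&(abs(X2[...,2]-.032)<.003); print('seat d2',hullfit(X2[m],36))
cv2.imwrite("pics/f3c.png",np.hstack([cv2.resize(i[90:180,240:330],None,fx=4,fy=4,interpolation=cv2.INTER_NEAREST) for i in (p2,p)]))
p,X=world("c2"); z=X[...,2]; b=lambda cx,cy,r:(np.hypot(X[...,0]-cx,X[...,1]-cy)<r)&(z<.12)
print('pot',hullfit(X[b(.515,-.355,.04)&(z>.086)],30)); print('bottle',hullfit(X[b(.455,-.25,.04)&(z>.05)&(z<.085)],24))
P=X[b(.575,-.25,.045)&(z>.069)]; print('sleeve',cv2.minAreaRect((P[:,:2]*1000).astype(np.float32)))
p,X=world("c1"); z=X[...,2]; print('pot c1',hullfit(X[b(.515,-.355,.04)&(z<.12)&(z>.088)],30))
```

```text
wheel on seat (array([446.8, 263.3]), array([445.8, 264.5,  25.4]), 34) [0.06492342 0.06680556]
tilt [-0.00060492 -0.00254315]
seat d2 (array([445.6, 265. ]), array([445.5, 264.8,  35.8]), 41)
pot (array([ 515.1, -354.7]), array([ 515.2, -354.7,   29.8]), 35)
bottle (array([ 455.4, -249.9]), array([ 455.6, -249.9,   23.7]), 41)
sleeve ((575.2615966796875, -249.28134155273438), (39.741180419921875, 54.78961944580078), 2.9436542987823486)
pot c1 (array([ 515.3, -355. ]), array([ 515.2, -354.9,   29.6]), 50)
```

View pics/f3c.png

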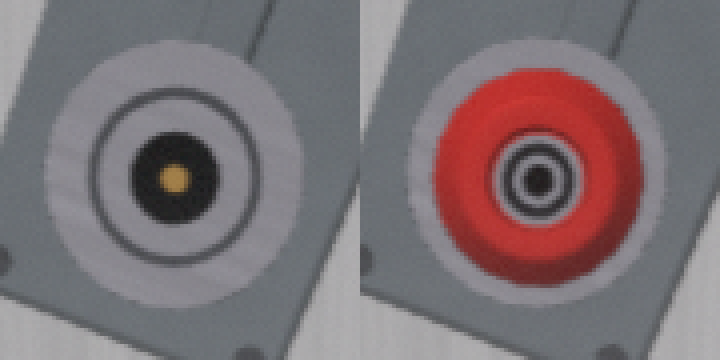

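Run:
```python
from mv import *
Y=np.radians(3.9)
pick(.575,-.25,.020,Y,50)
place(.5835,.0756,.0205,np.radians(3.6),.065,over=.0035,hi=.12)
Y=np.radians(3)
pick(.455,-.25,.024,Y,30)
place(.5293,.0117,.0245,Y,.065,over=.0035,hi=.12)
```

```text
at [ 0.5755 -0.2502  0.0208] F [ 0.2 -0.8 -0.5]
width 39.2 F [-1.2  0.4  5.2]
lifted F [-0.5 -0.6 -3.2]
width 39.7 t 69.8
contact at tcp z 0.020999999999999998 rel 0.5 dF 6.66
t 75.9
at [ 0.4554 -0.2502  0.0247] F [-0.3  0.1  0.2]
width 47.0 F [-1.9  0.2  5.5]
lifted F [-0.1 -0.6 -1. ]
width 46.7 t 80.4
contact at tcp z 0.024999999999999998 rel 0.5 dF 6.5
t 86.3
```

```bash
python3 - <<'E'
from mv import *
Y=np.radians(3)
pick(.515,-.355,.030,Y,40)
place(.5915,-.045,.031,Y,.065,over=.0035,hi=.12,thr=1.0)
for i,(x,y,z) in enumerate([(.56,.05,.27),(.56,-.03,.27)]):
    ctrl.movep([x,y,z],quat(0)); ctrl.pause(.15); cloud("wrist",f"fin{i}")
print(get_state()['time'])
E
python3 - <<'E'
from refit import *
for t in ("ref0","fin0","ref1","fin1"):
    p,X=world(t); z=X[...,2]; b=lambda cx,cy,r:(np.hypot(X[...,0]-cx,X[...,1]-cy)<r)&(z<.12)
    P=X[b(.584,.076,.04)&(z>.070)]; r=cv2.minAreaRect((P[:,:2]*1000).astype(np.float32))
    P=X[b(.585,.077,.04)&(z>.070)]
    print(t,'pot',hullfit(X[b(.592,-.045,.04)&(z>.088)],30)[:2],'bottle',hullfit(X[b(.529,.012,.03)&(z>.05)&(z<.085)],24)[:2],'sleeve',np.round(r[0],1),np.round(r[1],1),round(r[2],1),np.round(np.percentile(z[b(.592,-.045,.04)&(z>.088)],[50,99]),4))
a=np.load("pics/ref0.npz")['p'];c=np.load("pics/fin0.npz")['p']
cv2.imwrite("pics/cmp.png",np.hstack([cv2.resize(i[100:300,200:360],None,fx=2.5,fy=2.5) for i in (a,c)]))
E
```

```text
at [ 0.5155 -0.3553  0.0308] F [-0.3  0.3  0.6]
width 58.8 F [-1.2  1.2  5.7]
lifted F [ 0.4  0.2 -3. ]
width 58.7 t 90.7
contact at tcp z 0.0315 rel 0.5 dF 4.93
t 96.6
98.2083
ref0 pot (array([591.6, -44.9]), array([591.6, -44.8,  29.6])) bottle (array([529.3,  11.9]), array([529.3,  12. ,  23.7])) sleeve [583.4  75.5] [40.2 56. ] 3.9 [0.0936 0.0952]
fin0 pot (array([591.5, -44.8]), array([591.3, -44.7,  29.6])) bottle (array([528.9,  11.8]), array([529. ,  11.9,  23.7])) sleeve [583.6  75.4] [40.2 56.2] 3.5 [0.0935 0.0956]
ref1 pot (array([591.6, -45.1]), array([591.4, -44.9,  29.5])) bottle (array([529.3,  11.3]), array([529.4,  11.5,  23.7])) sleeve [583.5  75.7] [40.4 56.3] 4.0 [0.0936 0.0955]
fin1 pot (array([591.3, -45. ]), array([591.2, -44.8,  29.5])) bottle (array([529.1,  11.4]), array([529.2,  11.5,  23.6])) sleeve [583.5  75.6] [40.2 56.3] 3.8 [0.0936 0.0954]
```

View pics/cmp.png

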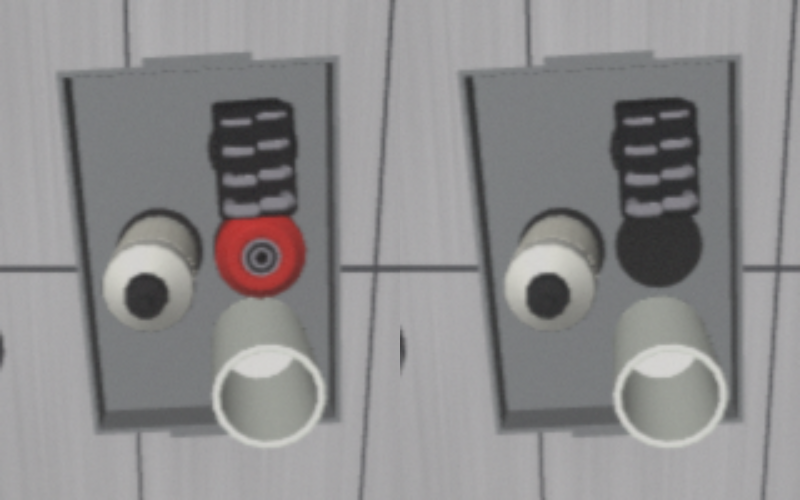

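All three are back within about 0.5 mm of where they started. The wheel also showed centred on the seat, so I'm handing the job in.

```bash
python3 -c "
from station import ticket,get_state
print(ticket.close_job(),get_state()['time'])"
```

```text
the job is handed in; nothing more can be done
the job is handed in; nothing more can be done
```

I moved the pot, bottle and sleeve onto the cork mat and laid the wheel flat on the grey ejector's seat. Then I put the sleeve, bottle and pot back in the tray. The job is handed in, about 98 s on the clock at the last check before that.

**Last checks, same camera poses before and after:**
- **Pot, bottle and sleeve:** each is within about 0.5 mm of where it started. The sleeve is at 3.5–3.8° (3.9–4.0° at the start; the tray itself is at 3.0°). None tipped over, and the pot was lowered slowly until the wrist force showed contact.
- **Wheel:** it lies flat (measured tilt under 0.2°) and about 1 mm off the seat's centre. I did not look at the wheel again after returning the other three, but the arm did not go near it.
- **Cup:** I never approached it, and I did not measure it at the end.

**What went wrong:**
- **Missed wheel grasps:** the first two tries at the wheel missed. The fingers closed on top of it and pressed with about 11 N. On the first of these I also ran an empty placing move over the seat, because I had not checked the grip width.
- **TCP disagrees with the fingertips:** the camera shows the real fingertips about 31 mm behind the reported TCP. I allowed for this in the later grasps.
- **Shallow first grips:** because of that offset, the first grips on the pot, bottle and sleeve were close to their tops. They held, and the three stood on the mat within about 1 mm of where I released them.

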